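# Fit a fresh filter cartridge to the pottery's throwing-water recycler

### The job

Fit the clean white filter cartridge to the water recycler: swing the red-handled clamp lever up and back, lay the cartridge gently in the V cradle with its narrow black spigot facing the pump, let go, and then swing the lever over and press it all the way down so that it drives the spigot fully home in the socket. Leave the used brown cartridge, the jar, the bottle and the mug standing where they are.

Things in the scene. Friction and masses are not known exactly. Their poses are not given: they have to be found in the camera images.
- feeder: Water recycler fixed to the bench, place and yaw differ: aluminium base plate 370 x 110 x 12 mm carrying, in a row along its +x axis, the clamp lever's pivot, an open V cradle and the blue filter head with the pump. Origin on the bench under the row, z up. Cradle axis: along x at y 0, z 65 mm. Two grey V saddles 14 mm thick at x -57 and x 25, 74 mm wide, tops at z 62 mm, open between.
- socket (a point): Centre of the mouth of the 28 mm socket in the blue head (73, 0, 65 mm in the recycler's frame); x points into it along the cradle axis. A sprung seal 11 mm inside pushes back with 2.5 N at first touch, 12 N when home, and pushes the cartridge out a little unless the lever is down. Home: spigot tip 15 mm beyond this point.
- head (a point): Centre of the top of the blue head block (90, 0, 105 mm in the recycler's frame), which spans x 73 to 108 mm and is 90 mm wide; its round gauge reaches up to z 147 mm. Behind it the pump motor spans x 108 to 204 mm, top at z 119 mm. Beyond that stands its white settling tub, 110 mm high.
- cradle (a point): Point on the cradle axis (-22, 0, 65 mm in the recycler's frame) where the middle of the cartridge belongs when laid in, its axis along x, spigot to +x. Up to 8 mm farther forward or back it still clears the socket's mouth and the fully raised lever. The lever then slides it about 26 mm forward to home.
- lever (a joint): Clamp lever angle (rad): 0 = fully down (closed, stop), 1.6 = fully back (stop). Stiff hinge (0.22 N m), stays where left. Starts at 0 to 0.7, barring the cradle; must stand at 1.4 or more to lay the cartridge in. As it closes, a free brass roller (radius 8 mm, 40 mm from the pivot, straight ahead of it when closed) pushes on the cartridge's rear cap.
- pivot (a point): The lever's hinge point (-128, 0, 47 mm in the recycler's frame); the hinge axis is horizontal, along the recycler's y. Steel cheeks around it span x -146 to -110 mm, 68 mm wide, up to z 65 mm.
- bar (a point): Centre of the lever's red hand bar: round, 16 mm diameter, 80 mm long along the recycler's y, between two arms. Lever down: 115 mm ahead (+x) of the pivot and 68 mm above it, 17 mm over the top of a laid cartridge. Raising the lever turns it about the pivot up and back, to 71 mm behind and 113 mm above the pivot at 1.6 rad.
- clean_center (a point): Middle of the clean cartridge, half-way along, on its axis: white cylinder 50 mm diameter, 150 mm long, with blue hexagonal rear cap (50 mm over flats, 58 over corners, 14 long) and black front spigot, 24 mm diameter, 18 mm long; overall 168 mm, 0.2 to 0.4 kg. Its x axis points to the spigot. Lies on its side in the tray, axis 29 mm above the bench.
- clean_tip (a point): Centre of the end of the clean cartridge's spigot, 84 mm from its middle along x.
- used_center (a point): Middle of the used cartridge: same shape and size, but its body is stained clay-brown. It lies in the same tray, about 100 mm beside the clean one and nearly parallel to it; the two may be either way round. To be left alone.
- tray: Fixed shallow grey drip tray, 220 (x) x 250 (y) mm, walls 12 mm high, floor 4 mm thick; origin under its centre. The cartridges lie in it along its x. Its place and yaw differ each time.
- jar_center (a point): Middle of a green glass glaze jar with white lid, 64 mm in diameter and 75 mm high, standing close beside the recycler. To be left alone.
- bottle_center (a point): Middle of a tall orange bottle, 64 mm in diameter and 190 mm high, standing close to the recycler's far side. To be left alone.
- mug_center (a point): Middle of a terracotta mug, 80 mm in diameter and 90 mm high, with a handle. To be left alone.
Things that resemble listed ones, but are neither listed nor needed, are in the scene too. There is more than one size of the part that bears clean_center; the job needs the larger.

How it is judged:
On the way:
1. the clean cartridge lies released in the cradle, spigot facing the socket, before the lever is swung over (lever still above 0.8 rad, tip not yet 9 mm into the socket) (distance between clean_center and cradle below 0.025 m and angle between the x axis of clean_center and the x axis of feeder, either way round below 0.1 rad and x of clean_tip in the frame of socket between -0.06 and 0.009 m and value of joint lever above 0.8 rad and contact force between the fingers and clean below 0.2 N), for 0.2 s.
At the end, for the whole second after the job is handed in: The lever is fully down (within 0.08 rad), the clean cartridge's spigot is home, its tip 15 mm (12.5 to 18.5) past the socket's mouth and its axis along the cradle within 0.06 rad, at rest; the used cartridge, jar, bottle and mug are within 30 mm of where they started (value of joint lever below 0.08 rad and x of clean_tip in the frame of socket between 0.0125 and 0.0185 m and angle between the x axis of clean_center and the x axis of feeder, either way round below 0.06 rad and linear speed of clean below 0.02 m/s and distance of each of used_center, jar_center, bottle_center, mug_center from where it was at the start of the episode below 0.03 m); the robot touches nothing.
It fails at once if the used cartridge, jar, bottle or mug is pushed more than 40 mm or tipped over (distance of any of used_center, jar_center, bottle_center, mug_center from where it was at the start of the episode above 0.04 m or angle between any of jar_center, bottle_center, mug_center's own z axis and vertical above 0.5 rad).
It fails at once if the clean cartridge is dropped: it falls out of the fingers' hold faster than 0.6 m/s (about 2 cm) (linear speed of clean above 0.6 m/s and contact force between the fingers and clean below 0.5 N).
It fails at once if the clean cartridge is rammed against the recycler (more than 150 N between them) (contact force between clean and feeder above 150 N).
It also fails if it takes over 72 s, if anything falls off the work surface, if the arm or the gripper's body presses on something with over 40 N, if the wrist force passes 120 N, or if a joint passes its speed limit or range.

### The arm

A 7-joint arm with a two-finger parallel gripper is mounted at the origin on the work surface. World frame = base frame: x ahead of the robot, y to its left, z up, the work surface at z = 0. Lengths are in m, angles in rad, forces in N, time in s.
With the tool pointing down it reaches from about 0.35 to 0.9 m from the base axis. Payload 8.1 kg.
Tool frame: the origin (TCP) lies midway between the tips of the shut fingers; the grasp point (between the pads) lies 19 mm behind it; z points along the fingers, y is the line along which they close (so a half turn about z gives the same grasp; the last joint's range is limited). The gripper opens to 92 mm and grips with 3 to 60 N. Pads are 19 mm wide; open, the fingers measure 130 mm over their backs; the gripper's body (75 mm by 190 mm) begins 47 mm behind the grasp point.
Start: joints at [-1.238, 0.434, 0.025, 1.573, -0.012, 1.134, -0.075], TCP at [0.264, 0.567, 0.189] pointing down, gripper open.
Joint ranges: [-2.62, 2.62], [-0.44, 2.09], [-1.27, 1.32], [0.08, 2.57], [-1.32, 4.46], [0.12, 2], [-2.74, 2.74]. Speed limits (rad/s): [2.22, 2.22, 3.01, 3.01, 3.14, 3.14, 3.14].

### API

Orientations are given as a rotation vector (axis times angle).
In Python, from cell import arm gives the robot as it stands.
- The arm moves only by the tool arm_command, never from a script. Its arguments are lists of equal length, an entry for each row: "dp": the shift along the tool's x, y, z in units of 25 mm (1.0 is 25 mm), a list of three; "angular": the turn, a rotation vector about the tool's x, y, z in units of 0.15 rad (1.0 is 0.15 rad), a list of three; "claw": the opening, from 0 (shut) to 1 (fully open). In form: {"dp": [[x, y, z], ...], "angular": [[rx, ry, rz], ...], "claw": [claw, ...]}. A call has 1 to 10 rows; each row shifts and turns the commanded pose from where the row before left it, along the tool's axes as they then stand; what a row does not reach is not made up. A row lasts 1/10 s, in which the tool goes at most 50 mm and 8.59 degrees, less where a joint would pass 70% of its speed; a pose out of reach is approached as far as the arm can. A call with a number of a shift or a turn outside -1 to 1 is refused whole. A call with a gripper value outside its range is refused whole. The fingers move at their own pace and stop on an object; "force" is the grip in N (left out, the last holds). Time passes only in rows, so rows that do not move let the fingers close. It gives the time, the measured TCP pose, the force, the opening and the grip force at its end, in the units of the state.
- arm.observe(): the state, without advancing time (a new reading comes with each control period).
- arm.get_image(name): name is "scene" or "top"; returns a dict with "frame" (420x560x3 uint8, red, green, blue), "z_map" (420x560 float32, m along the optical axis (not along the pixel's ray), 0 where there is no reading), "K" (3x3 intrinsics, pixels), "k1" (the pictures are not rectified: a ray, as slopes to the right and down, at radius r is drawn at 1 + k1 r^2 times it, then the intrinsics apply), "R" (3x3) and "t" (3): a world point X has camera coordinates R X + t. Camera axes: x right, y down, z forward; pixel columns grow to the right and rows downward; lengths in m; the calibration is good to about 2 mm. A picture is of the moment at which its call begins.
- arm.sign_off(): hands the job in; it is judged then, once.
The state is a dict: "clock": time; "joints": joint angles; "dq": joint speeds; "joint_efforts": joint torques, N m; "position": TCP position; "ee_rot": TCP orientation; "force": force on the tool from outside, world axes, zero at the start; "ft_torque": the same for the moment, N m; "width": opening from 0.0 (shut) to 1.0 (fully open); "gripper_force": force on a finger pad.
Only numpy, scipy, OpenCV 4.12 (cv2) and the standard library are available. Lean on these libraries where they do the work, as an engineer would, in place of code of your own. Each camera call takes 0.05 s, during which the arm holds its last target. There are 200 camera calls.

## Working session

There is one attempt and no reset: what is moved stays moved. The work goes in short steps, Python scripts to look and compute and a tool call to move; the robot and the scene stay as the last step left them, time stands still between calls to the robot, and variables do not carry over. Pictures are saved under pics/ and viewed, at most 10 in all, crops included, and the job is handed in when it is done.

Besides the shell and the picture viewer there is one more tool, called after ">>>" as name(argument=value, ...), one argument or row to a line, values as JSON. arm_command: Moves the arm, as the interface text tells. Its arguments: {"type":"object","properties":{"dp":{"type":"array","items":{"type":"array","items":{"type":"number"}}},"angular":{"type":"array","items":{"type":"array","items":{"type":"number"}}},"claw":{"type":"array","items":{"type":"number"}},"force":{"type":"number"}},"required":["dp","angular","claw"]}

```bash
mkdir -p pics; ls; cat > h.py <<'E'
import numpy as np, cv2
from cell import arm
from scipy.spatial.transform import Rotation as Ro
def pts(im):
    z=im["z_map"]; h,w=z.shape; u,v=np.meshgrid(np.arange(w),np.arange(h))
    K=im["K"]; k=im["k1"]
    d=np.stack([(u-K[0,2])/K[0,0],(v-K[1,2])/K[1,1]],-1); x=d.copy()
    for _ in range(8): x=d/(1+k*(x**2).sum(-1,keepdims=True))
    c=np.dstack([x*z[...,None],z]); P=(c-im["t"])@im["R"]
    P[z==0]=np.nan; return P
E
python3 - <<'E'
from h import *
ims={n:arm.get_image(n) for n in("scene","top")}
for n in ims: cv2.imwrite(f"pics/{n}0.png",ims[n]["frame"][...,::-1]); print(n,ims[n]["k1"],-ims[n]["R"].T@ims[n]["t"])
np.save("ims0.npy",ims,allow_pickle=True)
print(arm.observe())
E
```

```text
pics
scene 0.018123878472520984 [0.91609037 0.34870843 0.79440259]
top -0.06373625250900429 [ 0.33801573 -0.05373398  1.48694366]
{'clock': 0.1, 'joints': array([-1.23761343,  0.43513805,  0.02499013,  1.5739777 , -0.01157287,
        1.13399847, -0.07513776]), 'dq': array([ 2.00295345e-04, -1.27664806e-03, -2.95250897e-05, -3.01711981e-03,
        1.98543849e-03,  6.28532828e-04,  3.10499780e-04]), 'joint_efforts': array([ 2.44996394e-03, -6.69129968e+01,  9.87482294e-01, -3.15143716e+01,
       -6.05719979e-02,  3.75005160e-02,  7.93680965e-05]), 'position': array([0.26368573, 0.56610687, 0.18784415]), 'ee_rot': array([-6.79260796e-01, -3.06713361e+00,  2.15168742e-03]), 'force': array([-0.01078372,  0.10360102, -0.11101715]), 'ft_torque': array([-0.02173937, -0.02006362, -0.04629286]), 'gripper_force': 0.0, 'width': 0.9984104983183648}
```

View pics/top0.png

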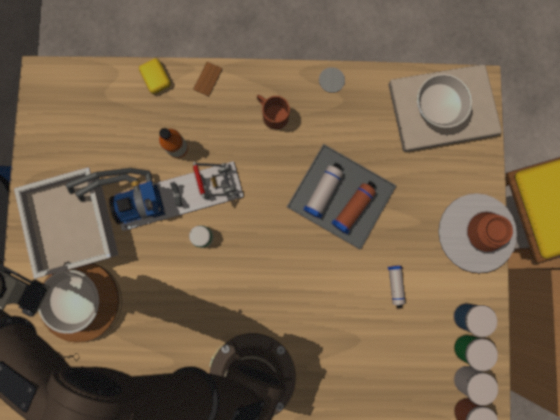

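View pics/scene0.png

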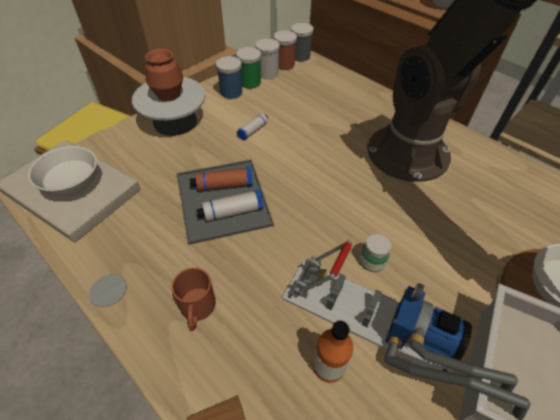

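The top view shows the clean cartridge at about (323,190), with its black spigot at (338,168) and its blue cap at (311,210). The used one is beside it at (355,208). The recycler runs from its lever at (225,182), with the red bar at (198,180), to the blue head at (135,202). The bottle is at (172,142) and the jar at (200,237).

```bash
cat > m.py <<'E'
from h import *
ims=np.load("ims0.npy",allow_pickle=True).item()
for n,boxes in (("top",dict(clean=(295,155,348,222),bar=(185,160,212,200),feed=(100,150,250,235),jar=(185,222,216,252),bot=(150,120,195,165))),("scene",dict(clean=(190,180,268,228),bar=(325,235,358,282),feed=(280,230,480,370),jar=(355,230,400,275)))):
    im=ims[n];P=pts(im);hsv=cv2.cvtColor(im["frame"],cv2.COLOR_RGB2HSV);H,S,V=[hsv[...,i].astype(int) for i in range(3)]
    M=dict(white=(S<70)&(V>110),blue=(H>100)&(H<130)&(S>130)&(V>40),red=((H<6)|(H>174))&(S>170)&(V>90),black=(V<45),grey=(S<60)&(V>60))
    for b,(x0,y0,x1,y1) in boxes.items():
        print(n,b)
        for c,m in M.items():
            s=np.zeros_like(m);s[y0:y1,x0:x1]=m[y0:y1,x0:x1]
            q=P[s];q=q[~np.isnan(q[:,0])]
            if b=="clean": q=q[(q[:,2]>.02)]
            if len(q)<15: continue
            mean=q.mean(0);a,sv,vt=np.linalg.svd(q[:,:2]-mean[:2],full_matrices=False)
            pr=(q[:,:2]-mean[:2])@vt[0]
            print(" ",c,len(q),"med",np.median(q,0).round(4),"dir",vt[0].round(3),"ext",np.percentile(pr,[1,99]).round(3),"z",np.percentile(q[:,2],[2,50,98]).round(3))
E
python3 m.py
```

```text
top clean
  white 650 med [ 0.5414 -0.1927  0.0508] dir [-0.883  0.469] ext [-0.068  0.065] z [0.037 0.051 0.059]
  blue 74 med [ 0.4718 -0.1639  0.051 ] dir [-0.389 -0.921] ext [-0.029  0.067] z [0.034 0.051 0.058]
  black 16 med [ 0.6119 -0.2365  0.0385] dir [-0.458 -0.889] ext [-0.009  0.009] z [0.031 0.039 0.042]
  grey 795 med [ 0.5387 -0.1957  0.0498] dir [-0.892  0.453] ext [-0.075  0.081] z [0.032 0.05  0.058]
top bar
  white 486 med [0.5484 0.1857 0.0116] dir [-0.865  0.501] ext [-0.063  0.048] z [0.001 0.012 0.163]
  red 91 med [0.5422 0.147  0.1706] dir [-0.95  -0.313] ext [-0.036  0.036] z [0.166 0.171 0.175]
  grey 583 med [0.5468 0.1784 0.0122] dir [-0.818  0.575] ext [-0.059  0.05 ] z [0.005 0.012 0.165]
top feed
  white 1670 med [0.5317 0.1722 0.0123] dir [ 0.431 -0.902] ext [-0.271  0.131] z [0.    0.012 0.112]
  blue 678 med [0.4859 0.3347 0.0994] dir [-0.461  0.887] ext [-0.058  0.064] z [0.061 0.099 0.11 ]
  red 91 med [0.5422 0.147  0.1706] dir [-0.95  -0.313] ext [-0.036  0.036] z [0.166 0.171 0.175]
  black 421 med [0.4747 0.3525 0.0968] dir [ 0.23  -0.973] ext
[... 1302 characters left out ...]
405 med [0.5414 0.1753 0.0138] dir [-0.675  0.738] ext [-0.136  0.131] z [0.006 0.014 0.107]
  blue 1837 med [0.5051 0.3378 0.0981] dir [-0.228  0.974] ext [-0.055  0.063] z [0.059 0.098 0.108]
  red 222 med [0.5448 0.152  0.1716] dir [0.956 0.293] ext [-0.038  0.036] z [0.167 0.172 0.174]
  black 1172 med [0.4907 0.3569 0.1165] dir [ 0.796 -0.606] ext [-0.097  0.18 ] z [0.032 0.117 0.193]
  grey 7271 med [0.5346 0.2056 0.0149] dir [-0.135  0.991] ext [-0.165  0.222] z [0.009 0.015 0.138]
scene jar
  white 504 med [0.402  0.162  0.0759] dir [0.813 0.583] ext [-0.087  0.029] z [0.003 0.076 0.079]
  grey 654 med [0.4095 0.1612 0.0752] dir [0.959 0.282] ext [-0.037  0.023] z [0.014 0.075 0.078]
```

```bash
cat > m2.py <<'E'
from h import *
ims=np.load("ims0.npy",allow_pickle=True).item()
yaw=np.deg2rad(107.6);ex=np.array([np.cos(yaw),np.sin(yaw)]);ey=np.array([-ex[1],ex[0]]);o=np.array([.5247,.211])
for n in ims:
    P=pts(ims[n]).reshape(-1,3);hsv=cv2.cvtColor(ims[n]["frame"],cv2.COLOR_RGB2HSV).reshape(-1,3).astype(int)
    q=P[:,:2]-o;L=np.c_[q@ex,q@ey,P[:,2]]
    near=(abs(L[:,0])<.25)&(abs(L[:,1])<.08)
    pl=near&(abs(L[:,2]-.012)<.005)&(hsv[:,1]<60)&(abs(L[:,0])<.14)
    for a in(-.1,-.02,.05):
        y=L[pl&(abs(L[:,0]-a)<.012),1]
        if len(y):print(n,"plate x",a,"y",np.percentile(y,[2,98]).round(4),len(y))
    s=near&(abs(L[:,2]-.058)<.006)&(L[:,0]<.06)
    for c in(-.057,.025):
        t=L[s&(abs(L[:,0]-c)<.02)]
        if len(t):print(n,"saddle",c,np.percentile(t[:,:2],[3,50,97],axis=0).round(4).tolist(),len(t))
    b=near&(hsv[:,0]>100)&(hsv[:,0]<130)&(hsv[:,1]>130)&(abs(L[:,2]-.105)<.006)
    print(n,"head",np.percentile(L[b][:,:2],[2,98],axis=0).round(4).tolist(),b.sum())
    bt=(np.hypot(L[:,0]+.014,L[:,1]+.135)<.05)&(L[:,2]>.09)
    print(n,"bottle",np.percentile(L[bt],[2,50,98],axis=0).round(3).tolist(),bt.sum())
    # cartridge ridge
    c=np.array([.5435,-.1895]);d=np.array([.883,-.469]);e=np.array([.469,.883]);q=P[:,:2]-c;A=np.c_[q@d,q@e,P[:,2]]
    k=(abs(A[:,0])<.1)&(abs(A[:,1])<.04)&(A[:,2]>.022)
    w=k&(hsv[:,1]<90)&(hsv[:,2]>100);r=A[w&(A[:,2]>.047)]
    print(n,"white ext",np.percentile(A[w],[1,99],axis=0).round(4).tolist(),"ridge",r.mean(0).round(4),"slope",np.polyfit(r[:,0],r[:,1],1).round(4),"all ext",np.percentile(A[k][:,0],[.5,99.5]).round(4))
E
python3 m2.py
```

```text
scene plate x -0.1 y [-0.0528  0.023 ] 302
scene plate x -0.02 y [-0.0405  0.0535] 443
scene plate x 0.05 y [-0.053   0.0519] 547
scene saddle -0.057 [[-0.065, -0.0333], [-0.0584, 0.0218], [-0.0518, 0.033]] 87
scene saddle 0.025 [[0.0187, -0.0338], [0.025, 0.0222], [0.0314, 0.0347]] 88
scene head [[0.0729, -0.0437], [0.1883, 0.034]] 909
scene bottle [[-0.039, -0.171, 0.092], [-0.01, -0.152, 0.134], [0.018, -0.125, 0.193]] 1369
scene white ext [[-0.0667, -0.0232, 0.0273], [0.0687, 0.0179, 0.0573]] ridge [ 0.0012 -0.0025  0.0527] slope [ 0.0055 -0.0025] all ext [-0.0786  0.0866]
top plate x -0.1 y [-0.0495  0.0564] 165
top plate x -0.02 y [-0.0498  0.0558] 258
top plate x 0.05 y [-0.0513  0.0551] 272
top saddle -0.057 [[-0.0667, -0.0304], [-0.0642, -0.0201], [-0.0555, 0.0389]] 9
top saddle 0.025 [[0.0158, -0.0315], [0.022, -0.0173], [0.0292, 0.0362]] 48
top head [[0.0711, -0.0389], [0.187, 0.0454]] 344
top bottle [[-0.043, -0.159, 0.094], [-0.018, -0.129, 0.132], [0.014, -0.108, 0.194]] 486
top white ext [[-0.0656, -0.0268, 0.0322], [0.0716, 0.0159, 0.06]] ridge [-0.0003 -0.0078  0.0523] slope [ 0.0032 -0.0078] all ext [-0.0816  0.0843]
```

```bash
cat >> h.py <<'E'
YF=np.deg2rad(107.6); EX=np.array([np.cos(YF),np.sin(YF)]); EY=np.array([-EX[1],EX[0]]); OF=np.array([.5237,.2107])
def fw(x,y=0): return OF+x*EX+y*EY
def plan(xy,z,yawdeg,tilt=0):
    """remaining turn (tool axes, units), then shift in units along target tool axes; tilt about tool x"""
    s=arm.observe();p=np.array([*xy,z]);R=Ro.from_rotvec(s["ee_rot"])
    T=Ro.from_euler('z',yawdeg,degrees=True)*Ro.from_euler('x',np.pi+tilt)
    print("t",round(s["clock"],2),"pos",s["position"].round(4),"turn",((R.inv()*T).as_rotvec()/.15).round(2),
     "shift(target axes)",(T.inv().apply(p-s["position"])/.025).round(2),"shift(current axes)",(R.inv().apply(p-s["position"])/.025).round(2),"F",s["force"].round(1),"w",round(s["width"],3),"g",round(s["gripper_force"],1),"j",s["joints"].round(2))
    q=s["position"][:2]-OF; print("feeder xy",(q@EX).round(4),(q@EY).round(4))
E
python3 -c "
from h import *
plan(fw(-.03),.26,107.6)"
```

```text
t 0.1 pos [0.2637 0.5661 0.1878] turn [-0.01  0.    5.52] shift(target axes) [-17.9    5.62  -2.89] shift(current axes) [-16.24  -9.38  -2.87] F [-0.   0.1 -0.1] w 0.998 g 0.0 j [-1.24  0.44  0.02  1.57 -0.01  1.13 -0.08]
feeder xy 0.4174 0.1404
```

>>> arm_command(
  dp=[
    [0,0,-0.5],
    [0,0,-0.5],
    [0,0,-0.5],
    [0,0,-0.5],
    [0,0,-0.5],
    [0,0,-0.4],
    [-0.9,0.28,0],
    [-0.9,0.28,0],
    [-0.9,0.28,0],
    [-0.9,0.28,0],
  ],
  angular=[
    [0,0,0.92],
    [0,0,0.92],
    [0,0,0.92],
    [0,0,0.92],
    [0,0,0.92],
    [0,0,0.92],
    [0,0,0],
    [0,0,0],
    [0,0,0],
    [0,0,0],
  ],
  claw=[0,0,0,0,0,0,0,0,0,0],
)

```text
clock: 1.1
position: [0.318, 0.4882, 0.2606]
ee_rot: [1.855, 2.535, -0.001]
force: [0.6, -0.3, -0.2]
width: 0.18
gripper_force: 0.0
```

>>> arm_command(
  dp=[
    [-0.9,0.28,0],
    [-0.9,0.28,0],
    [-0.9,0.28,0],
    [-0.9,0.28,0],
    [-0.9,0.28,0],
    [-0.9,0.28,0],
    [-0.9,0.28,0],
    [-0.9,0.28,0],
    [-0.9,0.28,0],
    [-0.9,0.28,0],
  ],
  angular=[
    [0,0,0],
    [0,0,0],
    [0,0,0],
    [0,0,0],
    [0,0,0],
    [0,0,0],
    [0,0,0],
    [0,0,0],
    [0,0,0],
    [0,0,0],
  ],
  claw=[0,0,0,0,0,0,0,0,0,0],
)

```text
clock: 2.1
position: [0.4526, 0.2949, 0.2607]
ee_rot: [-1.856, -2.535, 0.001]
force: [-0.5, -0.2, 0.2]
width: 0.004
gripper_force: 0.0
```

```bash
python3 -c "
from h import *
plan(fw(-.03),.26,107.6)"
```

```text
t 2.1 pos [0.4526 0.2949 0.2607] turn [-0.  0. -0.] shift(target axes) [-5.27  1.69  0.03] shift(current axes) [-5.27  1.69  0.03] F [-0.5 -0.2  0.2] w 0.004 g 0.0 j [-0.95  0.24  0.34  1.69 -0.09  1.22 -0.28]
feeder xy 0.1018 0.0423
```

>>> arm_command(
  dp=[
    [-0.9,0.28,0],
    [-0.9,0.28,0],
    [-0.9,0.28,0],
    [-0.9,0.28,0],
    [-0.9,0.28,0],
    [-0.77,0.29,0.6],
    [0,0,1],
    [0,0,1],
    [0,0,1],
    [0,0,1],
  ],
  angular=[
    [0,0,0],
    [0,0,0],
    [0,0,0],
    [0,0,0],
    [0,0,0],
    [0,0,0],
    [0,0,0],
    [0,0,0],
    [0,0,0],
    [0,0,0],
  ],
  claw=[0,0,0,0,0,0,0,0,0,0],
)

```text
clock: 3.1
position: [0.5322, 0.1829, 0.1448]
ee_rot: [-1.856, -2.535, 0.001]
force: [0.1, 0.8, 1.0]
width: 0.003
gripper_force: 0.0
```

```bash
python3 - <<'E'
from h import *
plan(fw(-.128-.071+.018),.145,107.6)
im=arm.get_image("scene");cv2.imwrite("pics/s1.png",cv2.resize(im["frame"][180:400,240:500,::-1],None,fx=3,fy=2.7)[:600,:800])
E
```

```text
t 3.1 pos [0.5322 0.1829 0.1448] turn [-0.  0. -0.] shift(target axes) [-6.08  0.01 -0.01] shift(current axes) [-6.08  0.01 -0.01] F [0.1 0.8 1. ] w 0.003 g 0.0 j [-0.71  0.39  0.39  1.81 -0.17  0.98  0.05]
feeder xy -0.0291 0.0003
```

View pics/s1.png

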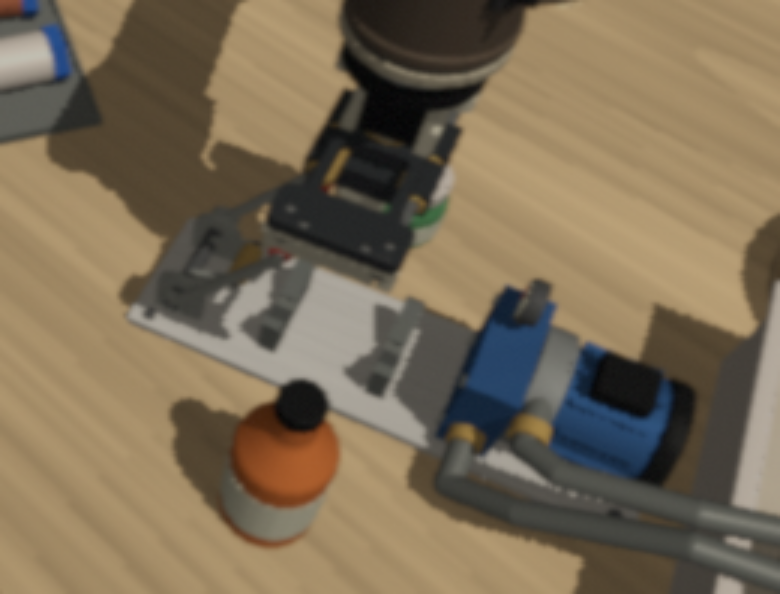

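The gripper is at about (340,230), in front of the red bar and clear of the bottle at (290,460). Next I'll push the lever back.

>>> arm_command(
  dp=[
    [-0.6,0,0],
    [-0.6,0,0],
    [-0.6,0,0],
    [-0.6,0,0],
    [-0.6,0,0],
    [-0.6,0,0],
    [-0.6,0,0],
    [-0.6,0,0],
    [-0.6,0,0],
    [-0.6,0,0],
  ],
  angular=[
    [0,0,0],
    [0,0,0],
    [0,0,0],
    [0,0,0],
    [0,0,0],
    [0,0,0],
    [0,0,0],
    [0,0,0],
    [0,0,0],
    [0,0,0],
  ],
  claw=[0,0,0,0,0,0,0,0,0,0],
)

```text
clock: 4.15
position: [0.5782, 0.0389, 0.146]
ee_rot: [-1.856, -2.535, 0.0]
force: [0.6, -0.2, 0.5]
width: 0.004
gripper_force: 0.0
```

```bash
python3 - <<'E'
from h import *
plan(fw(-.128-.071+.018),.145,107.6)
im=arm.get_image("top");P=pts(im);hsv=cv2.cvtColor(im["frame"],cv2.COLOR_RGB2HSV).astype(int)
q=P[...,:2]-OF;x=q@EX;y=q@EY
for n in("top","scene"):
    im=arm.get_image(n);P=pts(im);hsv=cv2.cvtColor(im["frame"],cv2.COLOR_RGB2HSV).astype(int);q=P[...,:2]-OF;x=q@EX;y=q@EY
    m=((hsv[...,0]<6)|(hsv[...,0]>174))&(hsv[...,1]>170)&(hsv[...,2]>60)&(abs(y)<.06)&(abs(x)<.3)&(P[...,2]>.08)
    print(n,m.sum(),np.median(np.c_[x[m],y[m],P[m][:,2]],0))
E
```

```text
t 4.15 pos [0.5782 0.0389 0.146 ] turn [-0. -0. -0.] shift(target axes) [-0.03  0.    0.04] shift(current axes) [-0.03  0.    0.04] F [ 0.6 -0.2  0.5] w 0.004 g 0.0 j [-0.46  0.41  0.42  1.77 -0.19  1.    0.34]
feeder xy -0.1802 0.0
top 5 [-0.06189379 -0.03139022  0.17225728]
scene 219 [-0.06222767 -0.00183415  0.17153337]
```

```bash
python3 - <<'E'
from h import *
im=arm.get_image("scene");cv2.imwrite("pics/s2.png",cv2.resize(im["frame"][150:370,240:500,::-1],None,fx=3,fy=2.7)[:600,:800])
E
```

```text
(no output)
```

View pics/s2.png

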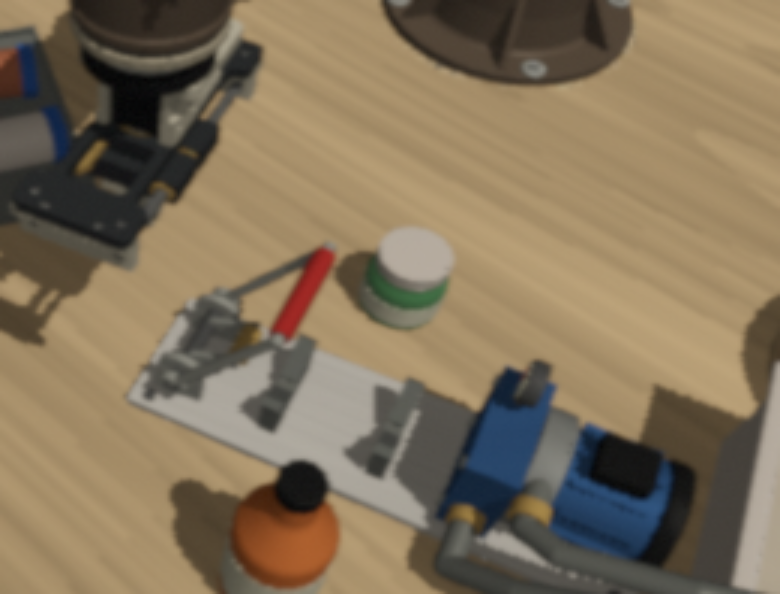

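The lever did not move: the red bar is still at about (305,290), and the gripper at (80,215) seems to have passed over it. I'll check how high the fingers really are.

```bash
python3 - <<'E'
from h import *
s=arm.observe();p=s["position"]
im=arm.get_image("scene");P=pts(im)
c=im["R"]@p+im["t"];x=c[:2]/c[2];x=x*(1+im["k1"]*(x@x));print("TCP px",im["K"][:2,:2]@x+im["K"][:2,2], "crop",((im["K"][:2,:2]@x+im["K"][:2,2])-[240,150])*[3,2.7])
q=P-p;m=(np.hypot(q[...,0],q[...,1])<.07)&(P[...,2]>.08)
d=q[m];print(m.sum(),"z",np.percentile(P[m][:,2],[0,1,5,25,50,75]))
for a in np.arange(.08,.36,.02):
    k=(P[m][:,2]>=a)&(P[m][:,2]<a+.02)
    if k.sum()>3:
        print(round(a,2),k.sum(),"x",np.percentile(d[k][:,:2]@EX,[5,95]).round(3),"y",np.percentile(d[k][:,:2]@EY,[5,95]).round(3))
E
```

```text
TCP px [286.49616754 241.54960343] crop [139.48850261 247.18392927]
16252 z [0.18560355 0.26483859 0.28677064 0.44364123 0.54541492 0.5861648 ]
0.18 16 x [0.01  0.011] y [-0.011  0.008]
0.22 11 x [-0.009  0.011] y [-0.021 -0.014]
0.24 79 x [-0.018  0.036] y [-0.032  0.013]
0.26 608 x [-0.017  0.036] y [-0.044  0.046]
0.28 652 x [-0.023  0.026] y [-0.066  0.046]
0.3 296 x [-0.019  0.026] y [-0.018  0.012]
0.32 108 x [-0.019  0.022] y [-0.018 -0.011]
0.34 307 x [-0.018  0.037] y [-0.038  0.04 ]
```

```bash
python3 - <<'E'
from h import *
p=arm.observe()["position"]
im=arm.get_image("scene");P=pts(im)
f=im["frame"][215:255,245:300];cv2.imwrite("pics/s3.png",cv2.resize(f[...,::-1],None,fx=14,fy=14,interpolation=cv2.INTER_NEAREST))
for u in range(272,294,3):
    print(u,[tuple((1000*np.r_[(P[v,u,:2]-p[:2])@EX,(P[v,u,:2]-p[:2])@EY,P[v,u,2]]).round().astype(int)) if P[v,u,0]==P[v,u,0] else None for v in range(226,256,4)])
E
```

```text
272 [(np.int64(8), np.int64(-79), np.int64(295)), (np.int64(12), np.int64(-85), np.int64(294)), (np.int64(15), np.int64(-91), np.int64(292)), (np.int64(17), np.int64(-95), np.int64(287)), (np.int64(13), np.int64(-87), np.int64(263)), (np.int64(14), np.int64(-89), np.int64(254)), (np.int64(-64), np.int64(54), np.int64(1)), (np.int64(-59), np.int64(44), np.int64(0))]
275 [(np.int64(12), np.int64(-76), np.int64(293)), (np.int64(17), np.int64(-84), np.int64(295)), (np.int64(19), np.int64(-88), np.int64(290)), (np.int64(23), np.int64(-95), np.int64(291)), (np.int64(22), np.int64(-94), np.int64(277)), (np.int64(18), np.int64(-86), np.int64(254)), (np.int64(-58), np.int64(58), np.int64(0)), (np.int64(-52), np.int64(46), np.int64(2))]
278 [(np.int64(17), np.int64(-74), np.int64(294)), (np.int64(20), np.int64(-80), np.int64(293)), (np.int64(24), np.int64(-87), np.int64(293)), (np.int64(27), np.int64(-93), np.int64(291)), (np.int64(29), np.int64(-96), np.int64(284)), (np.int64(24), np.int64(-87), np.int64(259)), (np.int64(-50), np.int64(58), np.int64(4)), (np.int64(-45), np.int64(49), np.int64
[... 1135 characters left out ...]
t64(-47), np.int64(269)), (np.int64(29), np.int64(-53), np.int64(267)), (np.int64(11), np.int64(-10), np.int64(192)), (np.int64(-40), np.int64(106), np.int64(3)), (np.int64(-34), np.int64(94), np.int64(4)), (np.int64(-30), np.int64(85), np.int64(0)), (np.int64(-24), np.int64(73), np.int64(3)), (np.int64(-20), np.int64(65), np.int64(-2))]
293 [(np.int64(30), np.int64(-42), np.int64(265)), (np.int64(11), np.int64(3), np.int64(189)), (np.int64(-39), np.int64(120), np.int64(3)), (np.int64(-34), np.int64(110), np.int64(2)), (np.int64(-29), np.int64(99), np.int64(1)), (np.int64(-23), np.int64(88), np.int64(2)), (np.int64(-18), np.int64(78), np.int64(0)), (np.int64(-12), np.int64(66), np.int64(3))]
```

View pics/s3.png

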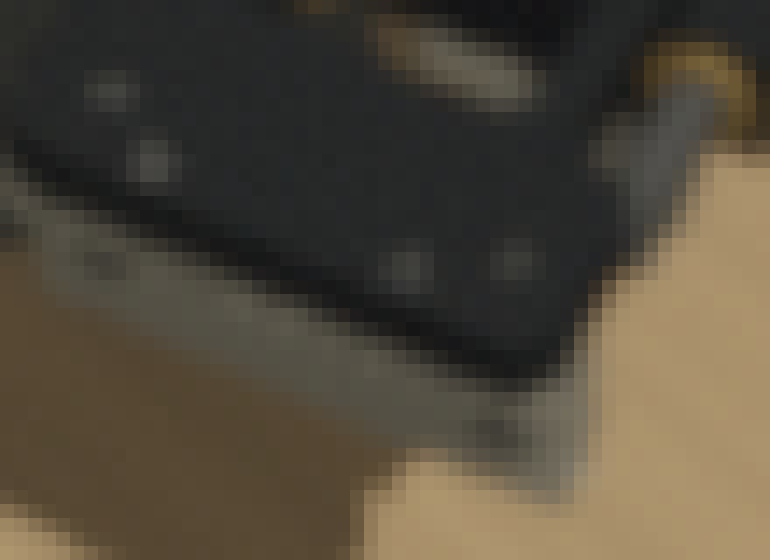

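The near end of the gripper body is at (285,250) in the full image and hides the fingertips. I'll turn the tool so its narrow side faces the camera, then measure the tips directly.

>>> arm_command(
  dp=[
    [0,0,0],
    [0,0,0],
    [0,0,0],
    [0,0,0],
    [0,0,0],
    [0,0,0],
    [0,0,0],
    [0,0,0],
    [0,0,0],
  ],
  angular=[
    [0,0,0.95],
    [0,0,0.95],
    [0,0,0.95],
    [0,0,0.95],
    [0,0,0.95],
    [0,0,0.95],
    [0,0,0.95],
    [0,0,0.95],
    [0,0,0],
  ],
  claw=[0,0,0,0,0,0,0,0,0],
)

```text
clock: 5.35
position: [0.5776, 0.0414, 0.1458]
ee_rot: [-2.93, -1.132, 0.001]
force: [-0.1, -0.7, 0.6]
width: 0.008
gripper_force: 0.0
```

```bash
python3 - <<'E'
from h import *
s=arm.observe();p=s["position"];R=Ro.from_rotvec(s["ee_rot"])
im=arm.get_image("scene");P=pts(im)
c=im["R"]@p+im["t"];x=c[:2]/c[2];x=x*(1+im["k1"]*(x@x));t=im["K"][:2,:2]@x+im["K"][:2,2];print("TCP px",t,p)
u,v=t.astype(int);f=im["frame"][v-50:v+40,u-60:u+60];cv2.imwrite("pics/s4.png",cv2.resize(f[...,::-1],None,fx=6,fy=6))
L=R.inv().apply((P-p).reshape(-1,3)).reshape(P.shape)
for du in(-9,-6,-3,0,3,6,9): print(u+du,[(v+dv,(1000*L[v+dv,u+du]).round().astype(int).tolist()) for dv in range(-20,14,3) if L[v+dv,u+du,0]==L[v+dv,u+du,0] and L[v+dv,u+du,2]<.1])
E
```

```text
TCP px [287.03706599 241.89233012] [0.57761733 0.04137071 0.14581175]
278 [(np.int64(221), [37, 17, -115]), (np.int64(224), [11, 18, -73])]
281 [(np.int64(221), [37, 12, -115]), (np.int64(224), [10, 13, -72]), (np.int64(227), [14, 13, -68]), (np.int64(230), [11, 13, -54])]
284 [(np.int64(221), [36, 7, -115]), (np.int64(224), [11, 7, -73]), (np.int64(227), [12, 7, -66]), (np.int64(230), [11, 7, -55]), (np.int64(233), [12, 7, -47])]
287 [(np.int64(221), [11, 2, -83]), (np.int64(224), [9, 2, -71]), (np.int64(227), [9, 1, -62]), (np.int64(230), [10, 1, -54]), (np.int64(233), [9, 1, -43])]
290 [(np.int64(221), [38, -4, -117]), (np.int64(224), [12, -4, -76]), (np.int64(227), [13, -4, -67]), (np.int64(230), [12, -5, -57]), (np.int64(233), [12, -5, -47])]
293 [(np.int64(221), [37, -9, -117]), (np.int64(224), [13, -10, -78]), (np.int64(227), [12, -10, -66]), (np.int64(230), [10, -10, -55]), (np.int64(233), [11, -11, -47])]
296 [(np.int64(221), [37, -14, -116]), (np.int64(224), [12, -15, -77]), (np.int64(227), [11, -16, -66]), (np.int64(230), [11, -16, -56])]
```

View pics/s4.png

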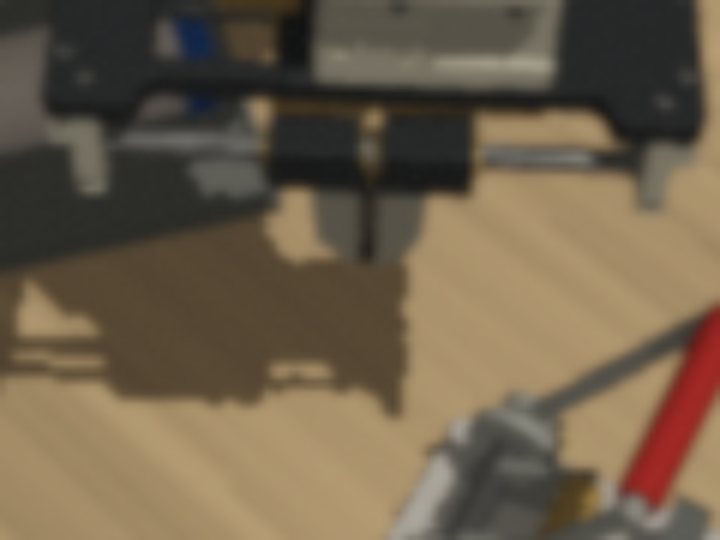

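The fingertips show at about (287,234), roughly 41 mm higher than the reported TCP puts them, though they line up sideways. The reported TCP is therefore biased along the tool axis, so true tip z is the reported z plus 41 mm. I'll correct for that and redo the lever push.

>>> arm_command(
  dp=[
    [0,0,-0.4],
    [0,0,-0.4],
    [0,0,-0.4],
    [0,0,-0.4],
    [0,0,-0.4],
    [0,0,-0.2],
    [0,0,0],
    [0,0,0],
  ],
  angular=[
    [0,0,-0.95],
    [0,0,-0.95],
    [0,0,-0.95],
    [0,0,-0.95],
    [0,0,-0.95],
    [0,0,-0.95],
    [0,0,-0.95],
    [0,0,-0.95],
  ],
  claw=[0,0,0,0,0,0,0,0],
)

```text
clock: 6.2
position: [0.5779, 0.0405, 0.2014]
ee_rot: [1.841, 2.545, 0.001]
force: [-0.1, -0.0, -0.5]
width: 0.001
gripper_force: 0.0
```

```bash
python3 -c "
from h import *
plan(fw(-.03),.104,107.6)"
```

```text
t 6.2 pos [0.5779 0.0405 0.2014] turn [ 0.01 -0.    0.07] shift(target axes) [ 5.94 -0.01  3.9 ] shift(current axes) [5.94 0.05 3.9 ] F [-0.1 -0.  -0.5] w 0.001 g 0.0 j [-0.49  0.36  0.45  1.7  -0.17  1.12  0.33]
feeder xy -0.1786 -0.0002
```

>>> arm_command(
  dp=[
    [0.99,0,0],
    [0.99,0,0],
    [0.99,0,0],
    [0.99,0,0],
    [0.99,0,0],
    [0.99,0,0],
    [0,0,0.97],
    [0,0,0.97],
    [0,0,0.98],
    [0,0,0.98],
  ],
  angular=[
    [0,0,0.07],
    [0,0,0],
    [0,0,0],
    [0,0,0],
    [0,0,0],
    [0,0,0],
    [0,0,0],
    [0,0,0],
    [0,0,0],
    [0,0,0],
  ],
  claw=[0,0,0,0,0,0,0,0,0,0],
)

```text
clock: 7.2
position: [0.5341, 0.1826, 0.1028]
ee_rot: [1.862, 2.53, 0.001]
force: [0.5, 0.5, 0.9]
width: 0.005
gripper_force: 0.0
```

>>> arm_command(
  dp=[
    [-0.5,0,0],
    [-0.5,0,0],
    [-0.5,0,0],
    [-0.5,0,0],
    [-0.5,0,0],
  ],
  angular=[
    [0,0,0],
    [0,0,0],
    [0,0,0],
    [0,0,0],
    [0,0,0],
  ],
  claw=[0,0,0,0,0],
)

```text
clock: 7.7
position: [0.5537, 0.121, 0.1046]
ee_rot: [1.869, 2.524, 0.003]
force: [-0.3, 1.9, 1.0]
width: 0.005
gripper_force: 1.1
```

```bash
python3 -c "
from h import *
plan(fw(-.181),.104,107.6)"
```

```text
t 7.7 pos [0.5537 0.121  0.1046] turn [ 0.01  0.   -0.07] shift(target axes) [-3.46 -0.06  0.03] shift(current axes) [-3.46 -0.02  0.03] F [-0.3  1.9  1. ] w 0.005 g 1.1 j [-0.59  0.44  0.39  1.85 -0.21  0.9   0.19]
feeder xy -0.0946 -0.0014
```

The tool now feels about 2 N, so the bar is being pushed. I'll continue.

>>> arm_command(
  dp=[
    [-0.5,0,0],
    [-0.5,0,0],
    [-0.5,0,0],
    [-0.5,0,0],
    [-0.5,0,0],
    [-0.5,0,0],
    [-0.4,0,0],
    [0,0,0],
  ],
  angular=[
    [0,0,0],
    [0,0,0],
    [0,0,0],
    [0,0,0],
    [0,0,0],
    [0,0,0],
    [0,0,0],
    [0,0,0],
  ],
  claw=[0,0,0,0,0,0,0,0],
)

```text
clock: 8.5
position: [0.5778, 0.0386, 0.1036]
ee_rot: [1.872, 2.522, -0.001]
force: [0.5, -0.9, -0.2]
width: 0.006
gripper_force: 0.0
```

```bash
cat > bar.py <<'E'
from h import *
for n in("top","scene"):
    im=arm.get_image(n);P=pts(im);hsv=cv2.cvtColor(im["frame"],cv2.COLOR_RGB2HSV).astype(int);q=P[...,:2]-OF;x=q@EX;y=q@EY
    m=((hsv[...,0]<6)|(hsv[...,0]>174))&(hsv[...,1]>170)&(hsv[...,2]>60)&(abs(y)<.06)&(abs(x)<.3)&(P[...,2]>.08)
    print(n,m.sum(),np.median(np.c_[x[m],y[m],P[m][:,2]],0) if m.any() else "")
E
python3 bar.py; python3 -c "
from h import *
plan([.5440,-.1949],.16,-27.9)"
```

```text
top 0 
scene 0 
t 8.6 pos [0.5776 0.0405 0.1037] turn [ 0.   -0.   15.69] shift(target axes) [ 3.22  8.95 -2.25] shift(current axes) [-8.62 -4.03 -2.25] F [0.  0.2 0.2] w 0.006 g 0.0 j [-0.44  0.46  0.39  1.82 -0.22  0.91  0.34]
feeder xy -0.1785 0.0001
```

>>> arm_command(
  dp=[
    [0,0,-0.9],
    [0,0,-0.9],
    [0,0,-0.8],
    [-0.96,-0.45,0],
    [-0.96,-0.45,0],
    [-0.96,-0.45,0],
    [-0.96,-0.45,0],
    [-0.96,-0.45,0],
    [-0.96,-0.45,0],
    [-0.96,-0.45,0],
  ],
  angular=[
    [0,0,0],
    [0,0,0],
    [0,0,0],
    [0,0,0],
    [0,0,0],
    [0,0,0],
    [0,0,0],
    [0,0,0],
    [0,0,0],
    [0,0,0],
  ],
  claw=[0,0,0,0,0,0,0,0,0,0],
)

```text
clock: 9.6
position: [0.5511, -0.1432, 0.1688]
ee_rot: [1.867, 2.526, 0.001]
force: [0.4, 0.3, -0.1]
width: 0.004
gripper_force: 0.0
```

>>> arm_command(
  dp=[
    [-0.96,-0.45,0],
    [-0.96,-0.45,0],
    [0,0,0],
    [0,0,0],
    [0,0,0],
    [0,0,0],
    [0,0,0],
    [0,0,0],
    [0,0,0],
    [0,0,0],
  ],
  angular=[
    [0,0,0],
    [0,0,0],
    [0,0,0.98],
    [0,0,0.98],
    [0,0,0.98],
    [0,0,0.98],
    [0,0,0.98],
    [0,0,0.98],
    [0,0,0.98],
    [0,0,0.98],
  ],
  claw=[0,0,0.85,0.85,0.85,0.85,0.85,0.85,0.85,0.85],
)

```text
clock: 10.6
position: [0.5439, -0.1946, 0.1687]
ee_rot: [2.958, 1.057, 0.001]
force: [-0.7, -0.1, -0.2]
width: 0.653
gripper_force: 0.0
```

>>> arm_command(
  dp=[
    [0,0,0],
    [0,0,0],
    [0,0,0],
    [0,0,0],
    [0,0,0],
    [0,0,0],
    [0,0,0],
    [0,0,0],
    [0,0,0],
  ],
  angular=[
    [0,0,0.98],
    [0,0,0.98],
    [0,0,0.98],
    [0,0,0.98],
    [0,0,0.98],
    [0,0,0.98],
    [0,0,0.98],
    [0,0,0.98],
    [0,0,0],
  ],
  claw=[0.85,0.85,0.85,0.85,0.85,0.85,0.85,0.85,0.85],
)

```text
clock: 11.5
position: [0.5438, -0.1945, 0.1683]
ee_rot: [3.049, -0.756, -0.0]
force: [-1.1, -0.4, 0.6]
width: 0.849
gripper_force: 0.0
```

```bash
python3 bar.py; python3 -c "
from h import *
plan([.5440,-.1949],.015-.041,-27.9)"
```

```text
top 111 [-0.1999382  0.0037558  0.1670518]
scene 191 [-0.19710706 -0.00233756  0.16845151]
t 11.6 pos [ 0.5437 -0.1948  0.1685] turn [0.   0.   0.05] shift(target axes) [ 0.01 -0.    7.78] shift(current axes) [ 0.01 -0.    7.78] F [ 0.7 -0.2 -0.2] w 0.852 g 0.0 j [-0.46  0.56  1.1   1.77 -0.55  1.15 -1.24]
feeder xy -0.3926 0.1035
```

>>> arm_command(
  dp=[
    [0,0,1],
    [0,0,1],
    [0,0,1],
    [0,0,1],
    [0,0,1],
    [0,0,0.8],
    [0,0,0.6],
    [0,0,0.6],
    [0,0,0.4],
    [0,0,0.38],
  ],
  angular=[
    [0,0,0.05],
    [0,0,0],
    [0,0,0],
    [0,0,0],
    [0,0,0],
    [0,0,0],
    [0,0,0],
    [0,0,0],
    [0,0,0],
    [0,0,0],
  ],
  claw=[0.85,0.85,0.85,0.85,0.85,0.85,0.85,0.85,0.85,0.85],
)

```text
clock: 12.6
position: [0.5438, -0.1952, -0.0264]
ee_rot: [-3.047, 0.764, -0.001]
force: [-0.9, -0.1, -0.5]
width: 0.849
gripper_force: 0.0
```

>>> arm_command(
  dp=[
    [0,0,0],
    [0,0,0],
    [0,0,0],
    [0,0,0],
    [0,0,0],
    [0,0,0],
    [0,0,0],
  ],
  angular=[
    [0,0,0],
    [0,0,0],
    [0,0,0],
    [0,0,0],
    [0,0,0],
    [0,0,0],
    [0,0,0],
  ],
  claw=[0.4,0.4,0.4,0.4,0.4,0.4,0.4],
  force=20,
)

```text
clock: 13.3
position: [0.544, -0.1961, -0.0253]
ee_rot: [3.046, -0.766, 0.002]
force: [-1.0, -2.5, 6.5]
width: 0.54
gripper_force: 20.0
```

>>> arm_command(
  dp=[
    [0,0,-0.3],
    [0,0,-0.7],
    [0,0,-1],
    [0,0,-1],
    [0,0,-1],
    [0,0,-1],
    [0,0,-1],
    [0,0,-1],
    [0,0,-1],
    [0,0,-1],
  ],
  angular=[
    [0,0,0],
    [0,0,0],
    [0,0,0],
    [0,0,0],
    [0,0,0],
    [0,0,0],
    [0,0,0],
    [0,0,0],
    [0,0,0],
    [0,0,0],
  ],
  claw=[0.4,0.4,0.4,0.4,0.4,0.4,0.4,0.4,0.4,0.4],
  force=28,
)

```text
clock: 14.3
position: [0.5428, -0.1948, 0.2009]
ee_rot: [-3.046, 0.766, 0.001]
force: [0.8, -0.0, -3.2]
width: 0.538
gripper_force: 27.8
```

```bash
python3 - <<'E'
from h import *
plan(fw(-.022),.2,107.6)
s=arm.observe();p=s["position"];R=Ro.from_rotvec(s["ee_rot"])
for n in("scene","top"):
    im=arm.get_image(n);P=pts(im);L=R.inv().apply((P-p).reshape(-1,3)).reshape(P.shape)
    hsv=cv2.cvtColor(im["frame"],cv2.COLOR_RGB2HSV).astype(int)
    k=(abs(L[...,0])<.11)&(abs(L[...,1])<.045)&(L[...,2]>-.1)&(L[...,2]<0)
    w=k&(hsv[...,1]<90)&(hsv[...,2]>100)
    b=k&(hsv[...,0]>100)&(hsv[...,0]<130)&(hsv[...,1]>130)
    d=k&(hsv[...,2]<50)&(abs(L[...,0])>.06)
    for nm,m in(("white",w),("blue",b),("blk",d)):
        if m.sum()>5: print(n,nm,m.sum(),np.percentile(L[m],[2,50,98],axis=0).round(4).tolist())
    q=L[w&(abs(L[...,1])<.03)]; 
    for lo,hi in((-.07,-.03),(.03,.07)):
        z=q[(q[:,0]>lo)&(q[:,0]<hi)]
        if len(z): print("  seg",lo,len(z),"minz",np.percentile(z[:,2],3).round(4),"y",np.percentile(z[:,1],[3,97]).round(4))
E
```

```text
t 14.3 pos [ 0.5428 -0.1948  0.2009] turn [-1.000e-02 -0.000e+00 -1.581e+01] shift(target axes) [14.81  4.18  0.04] shift(current axes) [ -7.72 -13.32   0.05] F [ 0.8 -0.  -3.2] w 0.538 g 27.8 j [-0.48  0.53  1.13  1.73 -0.51  1.21 -1.28]
feeder xy -0.3923 0.1044
scene white 442 [[-0.0825, -0.028, -0.0814], [0.0288, -0.0175, -0.0735], [0.0651, 0.0128, -0.0524]]
scene blue 115 [[-0.0821, -0.0271, -0.0808], [-0.0769, -0.0172, -0.0731], [0.0432, 0.0091, -0.0421]]
scene blk 79 [[0.0678, -0.017, -0.0689], [0.0753, -0.0127, -0.0623], [0.0827, -0.0035, -0.0523]]
  seg -0.07 193 minz -0.0809 y [-0.0244  0.011 ]
  seg 0.03 220 minz -0.0813 y [-0.0282  0.006 ]
```

The cartridge is held level and centred in the gripper, with its axis 56 mm above the reported TCP. I'll carry it over the cradle.

>>> arm_command(
  dp=[
    [-0.55,-0.95,0],
    [-0.55,-0.95,0],
    [-0.55,-0.95,0],
    [-0.55,-0.95,0],
    [-0.55,-0.95,0],
    [-0.55,-0.95,0],
    [-0.55,-0.95,0],
    [-0.55,-0.95,0],
    [-0.55,-0.95,0],
    [-0.55,-0.95,0],
  ],
  angular=[
    [0,0,0],
    [0,0,0],
    [0,0,0],
    [0,0,0],
    [0,0,0],
    [0,0,0],
    [0,0,0],
    [0,0,0],
    [0,0,0],
    [0,0,0],
  ],
  claw=[0.4,0.4,0.4,0.4,0.4,0.4,0.4,0.4,0.4,0.4],
)

```text
clock: 15.4
position: [0.5334, 0.0804, 0.1984]
ee_rot: [3.047, -0.766, -0.003]
force: [0.8, 0.1, -3.0]
width: 0.537
gripper_force: 27.8
```

>>> arm_command(
  dp=[
    [-0.55,-0.95,0],
    [-0.55,-0.95,0],
    [-0.55,-0.95,0],
    [-0.4,-0.6,0],
    [0,0,0],
    [0,0,0],
    [0,0,0],
    [0,0,0],
    [0,0,0],
    [0,0,0],
  ],
  angular=[
    [0,0,0],
    [0,0,0],
    [0,0,0],
    [0,0,-0.5],
    [0,0,-0.9],
    [0,0,-0.9],
    [0,0,-0.9],
    [0,0,-0.9],
    [0,0,-0.9],
    [0,0,-0.9],
  ],
  claw=[0.4,0.4,0.4,0.4,0.4,0.4,0.4,0.4,0.4,0.4],
)

```text
clock: 16.4
position: [0.5291, 0.1792, 0.1984]
ee_rot: [-3.08, -0.621, 0.003]
force: [-0.5, 0.3, -2.9]
width: 0.543
gripper_force: 27.8
```

>>> arm_command(
  dp=[
    [0,0,0],
    [0,0,0],
    [0,0,0],
    [0,0,0],
    [0,0,0],
    [0,0,0],
    [0,0,0],
    [0,0,0],
    [0,0,0],
    [0,0,0],
  ],
  angular=[
    [0,0,-0.9],
    [0,0,-0.9],
    [0,0,-0.9],
    [0,0,-0.9],
    [0,0,-0.9],
    [0,0,-0.9],
    [0,0,-0.9],
    [0,0,-0.9],
    [0,0,-0.9],
    [0,0,-0.9],
  ],
  claw=[0.4,0.4,0.4,0.4,0.4,0.4,0.4,0.4,0.4,0.4],
)

```text
clock: 17.4
position: [0.5291, 0.179, 0.1983]
ee_rot: [-2.015, -2.409, 0.003]
force: [-0.2, -0.1, -3.9]
width: 0.537
gripper_force: 27.8
```

```bash
python3 - <<'E'
from h import *
plan(fw(-.022),.009,107.6)
E
```

```text
t 17.4 pos [0.5291 0.179  0.1983] turn [-0.01  0.   -0.87] shift(target axes) [0.39 0.18 7.57] shift(current axes) [0.42 0.14 7.57] F [-0.2 -0.1 -3.9] w 0.537 g 27.8 j [-0.88  0.35  0.61  1.76 -0.22  1.11 -0.01]
feeder xy -0.0319 0.0044
```

>>> arm_command(
  dp=[
    [0.42,0.14,0],
    [0,0,0.5],
    [0,0,0.9],
    [0,0,0.9],
    [0,0,0.9],
    [0,0,0.9],
    [0,0,0.5],
    [0,0,0],
  ],
  angular=[
    [0,0,0],
    [0,0,-0.87],
    [0,0,0],
    [0,0,0],
    [0,0,0],
    [0,0,0],
    [0,0,0],
    [0,0,0],
  ],
  claw=[0.4,0.4,0.4,0.4,0.4,0.4,0.4,0.4],
)

```text
clock: 18.2
position: [0.5304, 0.1904, 0.0823]
ee_rot: [-1.863, -2.528, 0.005]
force: [0.5, 0.0, -3.5]
width: 0.542
gripper_force: 27.8
```

```bash
python3 - <<'E'
from h import *
plan(fw(-.022),.009,107.6)
im=arm.get_image("scene");cv2.imwrite("pics/s5.png",cv2.resize(im["frame"][150:400,240:500,::-1],None,fx=3,fy=2.4)[:600,:800])
P=pts(im);q=P[...,:2]-OF;L=np.dstack([q@EX,q@EY,P[...,2]])
hsv=cv2.cvtColor(im["frame"],cv2.COLOR_RGB2HSV).astype(int)
k=(L[...,0]<.065)&(L[...,0]>-.12)&(abs(L[...,1])<.04)&(L[...,2]>.1)&(L[...,2]<.165)
for nm,m in (("white",k&(hsv[...,1]<90)&(hsv[...,2]>100)),("blue",k&(hsv[...,0]>100)&(hsv[...,0]<130)&(hsv[...,1]>130)),("blk",k&(hsv[...,2]<50))):
    if m.sum()>5: print(nm,m.sum(),np.percentile(L[m],[2,50,98],axis=0).round(4).tolist())
E
```

```text
t 18.2 pos [0.5304 0.1904 0.0823] turn [-0.02  0.   -0.04] shift(target axes) [-0.03 -0.01  2.93] shift(current axes) [-0.02 -0.    2.93] F [ 0.5  0.  -3.5] w 0.542 g 27.8 j [-0.81  0.48  0.52  1.88 -0.31  0.86  0.16]
feeder xy -0.0214 -0.0003
white 511 [[-0.0897, -0.0255, 0.1376], [0.0283, -0.013, 0.1581], [0.0456, 0.0176, 0.1638]]
blue 168 [[-0.1037, -0.0308, 0.1381], [-0.0969, -0.018, 0.1587], [0.0244, 0.0086, 0.164]]
blk 80 [[-0.0277, -0.0101, 0.1392], [0.0543, -0.0036, 0.1482], [0.0607, 0.0233, 0.1517]]
```

View pics/s5.png

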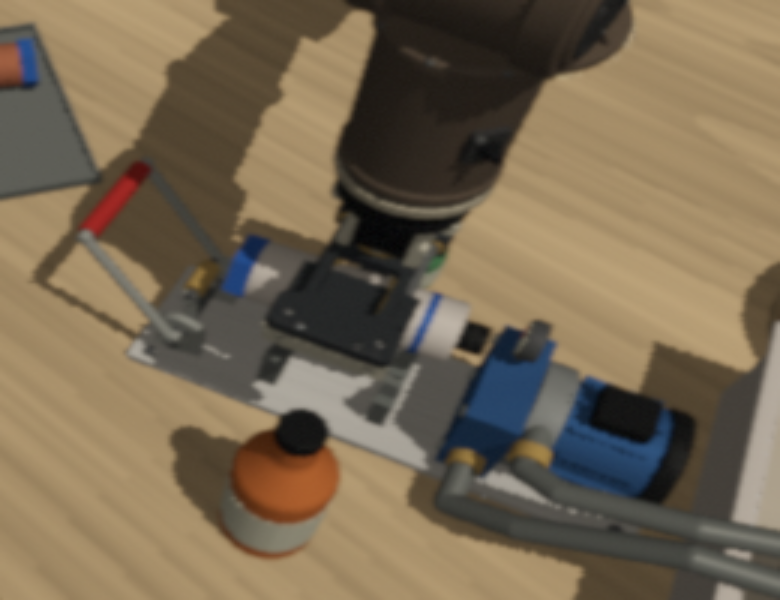

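The cartridge is aligned over the cradle, with its cap at (245,265) and its spigot at (475,340), facing the socket and clear of the head. The lever is fully back at (115,200). I'll lower it.

>>> arm_command(
  dp=[
    [0,0,0.6],
    [0,0,0.6],
    [0,0,0.5],
    [0,0,0.4],
    [0,0,0.3],
    [0,0,0.2],
    [0,0,0.1],
    [0,0,0],
  ],
  angular=[
    [0,0,-0.04],
    [0,0,0],
    [0,0,0],
    [0,0,0],
    [0,0,0],
    [0,0,0],
    [0,0,0],
    [0,0,0],
  ],
  claw=[0.4,0.4,0.4,0.4,0.4,0.4,0.4,0.4],
)

```text
clock: 19.05
position: [0.5319, 0.1902, 0.0165]
ee_rot: [-1.854, -2.536, 0.0]
force: [0.5, -0.2, -3.8]
width: 0.542
gripper_force: 27.8
```

>>> arm_command(
  dp=[
    [0,0,0.06],
    [0,0,0.06],
    [0,0,0.06],
    [0,0,0],
  ],
  angular=[
    [0,0,0],
    [0,0,0],
    [0,0,0],
    [0,0,0],
  ],
  claw=[0.4,0.4,0.4,0.4],
)

```text
clock: 19.45
position: [0.5318, 0.1907, 0.0127]
ee_rot: [-1.853, -2.536, -0.001]
force: [-4.6, 1.3, 6.6]
width: 0.54
gripper_force: 27.9
```

>>> arm_command(
  dp=[
    [0,0,0],
    [0,0,0],
    [0,0,0],
    [0,0,0],
    [0,0,0],
  ],
  angular=[
    [0,0,0],
    [0,0,0],
    [0,0,0],
    [0,0,0],
    [0,0,0],
  ],
  claw=[0.6,0.7,0.8,0.85,0.85],
)

```text
clock: 19.95
position: [0.5321, 0.1903, 0.012]
ee_rot: [1.854, 2.536, 0.0]
force: [0.1, 0.5, -0.1]
width: 0.845
gripper_force: 0.0
```

>>> arm_command(
  dp=[
    [0,0,-0.3],
    [0,0,-0.6],
    [0,0,-0.8],
    [0,0,-0.9],
    [0,0,-0.9],
    [0,0,-0.9],
    [0,0,-0.9],
    [0,0,-0.9],
    [0,0,-0.9],
    [0,0,-0.9],
  ],
  angular=[
    [0,0,0],
    [0,0,0],
    [0,0,0],
    [0,0,0],
    [0,0,0],
    [0,0,0],
    [0,0,0],
    [0,0,0],
    [0,0,0],
    [0,0,0],
  ],
  claw=[0.85,0.85,0.85,0.85,0.85,0.85,0.85,0.85,0.85,0.85],
)

```text
clock: 20.95
position: [0.5318, 0.19, 0.2135]
ee_rot: [1.854, 2.536, 0.001]
force: [0.2, -0.6, -0.1]
width: 0.853
gripper_force: 0.0
```

```bash
cat > cart.py <<'E'
from h import *
for n in("scene","top"):
    im=arm.get_image(n);P=pts(im);q=P[...,:2]-OF;L=np.dstack([q@EX,q@EY,P[...,2]])
    hsv=cv2.cvtColor(im["frame"],cv2.COLOR_RGB2HSV).astype(int)
    k=(L[...,0]<.071)&(L[...,0]>-.125)&(abs(L[...,1])<.035)&(L[...,2]>.066)&(L[...,2]<.098)
    for nm,m in (("white",k&(hsv[...,1]<90)&(hsv[...,2]>100)),("blue",k&(hsv[...,0]>100)&(hsv[...,0]<130)&(hsv[...,1]>130)),("blk",k&(hsv[...,2]<50))):
        if m.sum()>5: print(n,nm,m.sum(),np.percentile(L[m],[2,50,98],axis=0).round(4).tolist())
E
python3 cart.py; python3 bar.py; python3 -c "
from h import *
plan(fw(-.235),.2,107.6)"
```

```text
scene white 1428 [[-0.082, -0.0244, 0.0678], [-0.0179, -0.0108, 0.087], [0.0433, 0.0176, 0.0925]]
scene blue 127 [[-0.1031, -0.0268, 0.07], [-0.0973, -0.0118, 0.0887], [0.0233, 0.0147, 0.0943]]
scene blk 82 [[0.0481, -0.0126, 0.0669], [0.0549, -0.0052, 0.0767], [0.0619, 0.0056, 0.0801]]
top white 331 [[-0.0976, -0.0212, 0.0724], [-0.0593, 0.0038, 0.0863], [-0.0295, 0.0234, 0.0939]]
top blue 46 [[-0.1044, -0.0153, 0.0736], [-0.0999, 0.0084, 0.0882], [-0.0962, 0.026, 0.0953]]
top 120 [-0.19956469  0.00567688  0.16730907]
scene 233 [-0.19708029 -0.00036633  0.16811472]
t 21.15 pos [0.532  0.1903 0.2125] turn [ 0.01 -0.    0.01] shift(target axes) [-8.52 -0.07  0.5 ] shift(current axes) [-8.52 -0.08  0.5 ] F [-0.1 -0.6 -1.2] w 0.85 g 0.0 j [-0.87  0.34  0.59  1.72 -0.21  1.14  0.08]
feeder xy -0.0219 -0.0017
```

>>> arm_command(
  dp=[
    [-0.95,0,0],
    [-0.95,0,0],
    [-0.95,0,0],
    [-0.95,0,0],
    [-0.95,0,0],
    [-0.95,0,0],
    [-0.95,0,0],
    [-0.95,0,0],
    [-0.9,0,0],
    [0,0,0.3],
  ],
  angular=[
    [0,0,0],
    [0,0,0],
    [0,0,0],
    [0,0,0],
    [0,0,0],
    [0,0,0],
    [0,0,0],
    [0,0,0],
    [0,0,0],
    [0,0,0],
  ],
  claw=[0,0,0,0,0,0,0,0,0,0],
)

```text
clock: 22.15
position: [0.5967, -0.0165, 0.2044]
ee_rot: [1.859, 2.53, -0.002]
force: [0.2, -0.4, -0.5]
width: 0.035
gripper_force: 0.0
```

>>> arm_command(
  dp=[
    [0,0,0.9],
    [0,0,0.9],
    [0,0,0.9],
    [0,0,0.9],
    [0,0,0.4],
    [0,0,0],
    [0.4,0,0],
    [0.4,0,0],
    [0.4,0,0],
    [0.4,0,0],
  ],
  angular=[
    [0,0,0],
    [0,0,0],
    [0,0,0],
    [0,0,0],
    [0,0,0],
    [0,0,0],
    [0,0,0],
    [0,0,0],
    [0,0,0],
    [0,0,0],
  ],
  claw=[0,0,0,0,0,0,0,0,0,0],
)

```text
clock: 23.15
position: [0.5849, 0.0266, 0.1056]
ee_rot: [1.853, 2.535, 0.002]
force: [1.0, -3.4, 2.2]
width: -0.001
gripper_force: 1.6
```

```bash
python3 bar.py; python3 -c "
from h import *
plan(fw(-.235),.104,107.6)"
```

```text
top 0 
scene 59 [-0.16661797 -0.02456072  0.18060507]
t 23.25 pos [0.5839 0.0286 0.1048] turn [ 0.   -0.01  0.03] shift(target axes) [-1.73 -0.09  0.03] shift(current axes) [-1.73 -0.1   0.03] F [ 0.6  0.  -0.1] w 0.002 g 0.0 j [-0.54  0.49  0.58  1.81 -0.33  0.94  0.49]
feeder xy -0.1918 -0.0023
```

>>> arm_command(
  dp=[
    [0.48,0.05,0],
    [0.48,0.04,0],
    [0.48,0,0],
    [0.48,0,0],
    [0.48,0,0],
    [0.48,0,0],
    [0.48,0,0],
    [0.48,0,0],
    [0.48,0,0],
    [0.48,0,0],
  ],
  angular=[
    [0,0,0],
    [0,0,0],
    [0,0,0],
    [0,0,0],
    [0,0,0],
    [0,0,0],
    [0,0,0],
    [0,0,0],
    [0,0,0],
    [0,0,0],
  ],
  claw=[0,0,0,0,0,0,0,0,0,0],
)

```text
clock: 24.25
position: [0.5495, 0.1416, 0.1044]
ee_rot: [-1.854, -2.536, 0.001]
force: [1.6, -3.1, -3.8]
width: 0.002
gripper_force: 1.9
```

```bash
python3 bar.py; python3 cart.py; python3 -c "
from h import *
plan(fw(-.045),.151,107.6)"
```

```text
top 0 
scene 0 
scene white 1335 [[-0.0618, -0.0247, 0.0678], [0.0062, -0.0116, 0.087], [0.0627, 0.0173, 0.0926]]
scene blue 31 [[-0.0813, -0.0275, 0.0703], [-0.074, -0.0236, 0.0757], [0.0441, 0.0095, 0.0913]]
scene blk 18 [[0.0677, -0.0249, 0.0682], [0.0699, -0.0072, 0.0745], [0.0709, 0.0083, 0.0914]]
t 24.45 pos [0.5499 0.1418 0.1046] turn [ 0.   -0.    0.02] shift(target axes) [ 1.14 -0.17 -1.85] shift(current axes) [ 1.14 -0.16 -1.85] F [-1.3 -1.1 -0.9] w 0.003 g 0.0 j [-0.76  0.47  0.58  1.85 -0.32  0.92  0.28]
feeder xy -0.0736 -0.0041
```

>>> arm_command(
  dp=[
    [-0.3,0,0],
    [0,0,-0.9],
    [0,0,-0.9],
    [0,0,-0.6],
    [0.6,-0.16,0],
    [0.64,0,0],
    [0,0,0.7],
    [0,0,0.6],
    [0,0,0.2],
    [0,0,0],
  ],
  angular=[
    [0,0,0],
    [0,0,0],
    [0,0,0],
    [0,0,0],
    [0,0,0],
    [0,0,0],
    [0,0,0],
    [0,0,0],
    [0,0,0],
    [0,0,0],
  ],
  claw=[0,0,0,0,0,0,0,0,0,0],
)

```text
clock: 25.45
position: [0.539, 0.1614, 0.1268]
ee_rot: [-1.855, -2.535, 0.001]
force: [-0.8, -0.6, -0.9]
width: 0.007
gripper_force: 0.0
```

```bash
python3 -c "
from h import *
plan(fw(-.05),.126,107.6)"
```

```text
t 25.45 pos [0.539  0.1614 0.1268] turn [-0.01  0.    0.  ] shift(target axes) [0.07 0.01 0.03] shift(current axes) [0.07 0.01 0.03] F [-0.8 -0.6 -0.9] w 0.007 g 0.0 j [-0.81  0.43  0.59  1.84 -0.29  0.96  0.21]
feeder xy -0.0516 0.0003
```

>>> arm_command(
  dp=[
    [0.24,0,0.17],
    [0.24,0,0.17],
    [0.24,0,0.22],
    [0.23,0,0.21],
    [0.21,0,0.24],
    [0.21,0,0.24],
    [0,0,0],
  ],
  angular=[
    [0,0,0],
    [0,0,0],
    [0,0,0],
    [0,0,0],
    [0,0,0],
    [0,0,0],
    [0,0,0],
  ],
  claw=[0,0,0,0,0,0,0],
)

```text
clock: 26.15
position: [0.5274, 0.1958, 0.0946]
ee_rot: [-1.851, -2.537, 0.002]
force: [0.2, 0.7, -0.0]
width: 0.003
gripper_force: 0.0
```

>>> arm_command(
  dp=[
    [0.18,0,0.26],
    [0.1,0,0.27],
    [0,0,0.1],
    [0,0,0],
  ],
  angular=[
    [0,0,0],
    [0,0,0],
    [0,0,0],
    [0,0,0],
  ],
  claw=[0,0,0,0],
)

```text
clock: 26.55
position: [0.5267, 0.2015, 0.0835]
ee_rot: [-1.854, -2.534, -0.004]
force: [-16.9, -3.0, 51.6]
width: 0.005
gripper_force: 25.7
```

```bash
python3 bar.py; python3 cart.py; python3 -c "
from h import *
plan(fw(-.013),.079,107.6)"
```

```text
top 0 
scene 0 
scene white 480 [[-0.0668, -0.0247, 0.0669], [0.0432, -0.0136, 0.086], [0.0661, 0.0169, 0.0926]]
scene blue 131 [[-0.0794, -0.0275, 0.0709], [-0.0739, -0.0121, 0.0885], [0.0473, 0.0158, 0.0939]]
top white 38 [[-0.0692, -0.0219, 0.0694], [-0.0567, -0.0156, 0.0829], [-0.0364, -0.0077, 0.0905]]
top blue 60 [[-0.0814, -0.0231, 0.073], [-0.0766, 0.004, 0.087], [-0.0722, 0.0246, 0.0951]]
t 26.75 pos [0.5267 0.2015 0.0835] turn [ 0.01 -0.02  0.  ] shift(target axes) [-0.13 -0.    0.18] shift(current axes) [-0.13 -0.    0.18] F [-16.1  -3.3  50.5] w 0.003 g 25.4 j [-0.86  0.49  0.56  1.88 -0.33  0.86  0.18]
feeder xy -0.0097 -0.0001
```

There are 51 N on the fingers at exactly the height where the bar meets its stop, and the cap's rear is at -80 mm, which matches home. I'll back off and check.

>>> arm_command(
  dp=[
    [0,0,-0.3],
    [0,0,-0.6],
    [0,0,-0.9],
    [0,0,-0.9],
    [0,0,-0.9],
    [0,0,-0.9],
    [-0.9,0.9,-0.5],
    [-0.9,0.9,0],
    [-0.9,0.9,0],
    [-0.9,0.9,0],
  ],
  angular=[
    [0,0,0],
    [0,0,0],
    [0,0,0],
    [0,0,0],
    [0,0,0],
    [0,0,0],
    [0,0,0],
    [0,0,0],
    [0,0,0],
    [0,0,0],
  ],
  claw=[0,0,0,0,0,0,0,0,0,0],
)

```text
clock: 27.75
position: [0.6401, 0.1422, 0.2042]
ee_rot: [-1.853, -2.536, 0.001]
force: [0.7, 0.3, 0.3]
width: 0.004
gripper_force: 0.0
```

```bash
python3 bar.py; python3 cart.py; python3 - <<'E'
from h import *
im=arm.get_image("scene");cv2.imwrite("pics/s6.png",cv2.resize(im["frame"][150:400,240:500,::-1],None,fx=3,fy=2.4))
E
```

```text
top 24 [-0.01639468  0.0293885   0.12336652]
scene 201 [-0.01358674 -0.00218808  0.12329868]
scene white 1309 [[-0.0674, -0.0246, 0.0691], [0.0094, -0.0102, 0.0873], [0.0652, 0.0179, 0.0927]]
scene blue 131 [[-0.08, -0.0274, 0.071], [-0.0739, -0.0132, 0.0882], [0.0472, 0.0147, 0.094]]
top white 241 [[-0.0745, -0.0222, 0.0711], [-0.0498, 0.0029, 0.0862], [-0.0278, 0.0236, 0.0933]]
top blue 67 [[-0.083, -0.0194, 0.0694], [-0.0769, 0.0059, 0.0883], [-0.0721, 0.0262, 0.0949]]
```

View pics/s6.png

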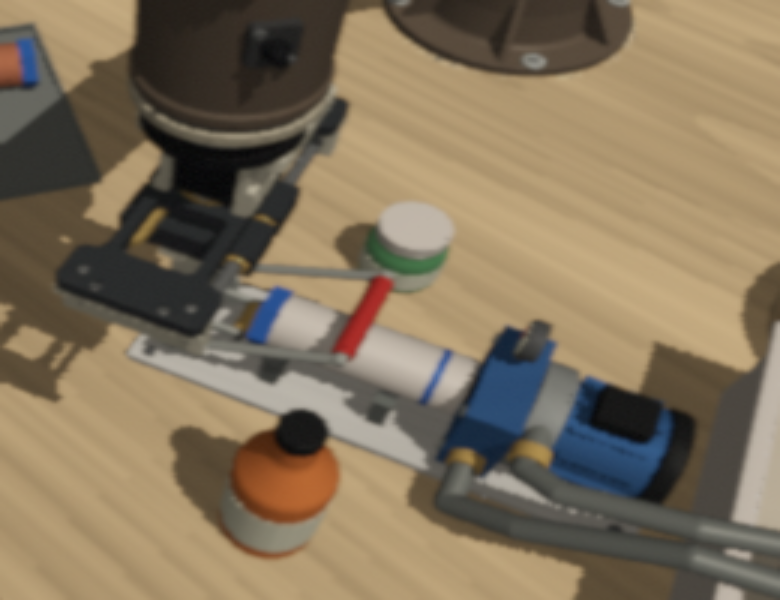

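The bar at (365,320) is down: its top is 123 mm high and it sits at x about -14 mm, which matches closed. The spigot is inside the head, the cap's rear is at about -80 mm, and the bottle and jar are where they were. The gripper is clear, so I'll hand it in.

```bash
python3 -c "
from cell import arm
print(arm.sign_off())"
```

```text
the job is handed in; nothing more can be done
None
```

The clean cartridge is in the cradle with its spigot home in the socket, the lever is fully down by the camera measurements, the bottle and jar look unmoved, the used cartridge and mug were not re-checked at the end, and the job was handed in at about 28 s (no verdict was returned).

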